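Clamp a specimen jar for opening and hold the cam lever

ROBOT

A 6-joint arm with a two-finger parallel gripper is mounted at the origin on the work surface. World frame = base frame: x ahead of the robot, y to its left, z up, the work surface at z = 0. Lengths are in m, angles in rad, forces in N, time in s.
With the tool pointing down it reaches from about 0.375 to 0.975 m from the base axis. Payload 3.8 kg.
Tool frame: the origin (TCP) lies at the very end of the fingers, on their centre line; the grasp point (between the pads) lies grasp_offset behind it (grasp_offset is the distance from the TCP to the grasp point, in m); z points along the fingers, y is the direction in which the jaws open and shut (so a half turn about z gives the same grasp; the last joint's range is limited). The gripper opens to 85 mm and grips with 20 to 120 N. Pads are 22 mm wide; open, the fingers measure 114 mm over their backs; the gripper's body (76 mm by 85 mm) begins 54 mm behind the grasp point. The pads swing forward as they close: fully open they stand 13 mm farther back than shut.
Start: joints at [-1.265, 0.264, 1.604, -0, 1.274, -0.037], TCP at [0.227, -0.636, 0.231] pointing down, gripper open.
Joint ranges: [-2.63, 2.63], [-0.94, 2.18], [0.31, 2.57], [-1.31, 4.45], [0, 2.66], [-2.55, 2.55]. Speed limits (rad/s): [2.57, 2.57, 3.14, 3.14, 3.14, 3.14].

INTERFACE

Orientations are given as a unit quaternion [x, y, z, w].
In Python, from rig import read_state, grab_frame, hand_in, search_frame, outline_of, grasp_offset gives the robot as it stands.
- The arm moves only by the tool arm_command, never from a script. Its argument "rows" is a list of rows, each an object with "travel": the shift along the tool's x, y, z in m, a list of three; "roll": the turn about the tool's z in degrees. In form: [{"travel": [dx, dy, dz], "roll": roll}, ...]. A call has 1 to 5 rows; each row is the pose to reach, as a shift and turn from the pose measured when the call began, along the tool's axes at that moment; what a row does not reach only later rows make up. A row lasts 1/12 s, in which the tool goes at most 41.7 mm and 7.16 degrees, less where a joint would pass 70% of its speed; a pose out of reach is approached as far as the arm can. A call with a gripper value outside its range is refused whole. "hand" is the opening, from 0 (shut) to 1 (fully open), set as the call begins (left out, the last holds). The fingers move at their own pace and stop on an object; "squeeze" is the grip in N (left out, the last holds). Time passes only in rows, so rows that repeat a pose let the fingers close. It gives the time, the measured TCP pose, the force and the opening at its end, in the units of the state.
- read_state(): the state, without advancing time (a new reading comes with each control period).
- grab_frame(name): name is "side" or "top" or "wrist"; returns a dict with "img" (400x640x3 uint8, blue, green, red), "vertical_fov" (degrees; the focal length in pixels is half the picture's height over the tangent of half this angle, whatever the lens; pixels are square), "cx", "cy" (the principal point, pixels), "rvec" (rotation vector, rad) and "tvec" (3), from world to camera coordinates, as OpenCV has them. Camera axes: x right, y down, z forward; pixel columns grow to the right and rows downward; lengths in m; the calibration is good to about 2 mm. A picture is of the moment at which its call begins. There is no depth.
- hand_in(): hands the job in, once; it reports no verdict.
Trained networks look in a picture, given as the dict that the camera call returned (one of the last four; its "shot" number tells which), for a name from the list of things; names that differ only in an ending like _2 or _b are one class to them, and where a whole thing is asked for, a point or a joint stands for the part that bears it (a point fixed in the world has none). Each returns a list of dicts, best first, with "confidence" (0 to 1); they miss things now and then, are a little off and sometimes report something else, mostly with a low value. They report only what shows in the picture. A call takes as long as a camera call. They do not tell look-alikes from the thing itself.
- search_frame(query, picture): "box" ([left, top, width, height] in pixels, round what is visible of it).
- outline_of(query, picture): "pixels" (400x640 bool, what is visible of it) and "box" ([left, top, width, height] in pixels, round what is visible of it).
The state is a dict: "time": time; "joints": joint angles; "joint_vel": joint speeds; "effort": joint torques, N m; "tcp_pos": TCP position; "tcp_rot": TCP orientation; "contact_force": force on the tool from outside, world axes, zero at the start; "wrist_torque": the same for the moment, N m; "width": finger opening in m.
Only numpy, scipy, OpenCV 4.12 (cv2) and the standard library are available. Lean on these libraries where they do the work, as an engineer would, in place of code of your own. Each camera call takes 0.05 s, during which the arm holds its last target. There are 200 camera calls.

TASK

Lift the specimen jar (the larger of the two containers) out of the grey bin and set it down, upright and without dropping it, on the base of the jar clamp between the V jaw and the rubber pad, then let go of it. Then turn the clamp's cam lever, which springs back by itself, to the cam's highest lift point, where the lever lies in line with the sliding jaw and points straight away from the jar, so that the pad presses the jar into the V. Finish while still holding the lever there, so that a colleague can unscrew the lid; leave the small vial in the bin and the other things on the table alone.

Things in the scene. Friction and masses are not known exactly. Their poses are not given: they have to be found in the camera images.
- jar: Specimen jar, closed, 68 mm tall, about 60 to 130 g: off-white round body 42 mm in diameter with a paper label, and a white ribbed screw lid 46 mm in diameter that takes up its top 14 mm. It stands upright in the bin. Origin: centre of its underside; z points up through the lid.
- vial: Small vial, a bystander: same make, only 45 mm tall, body 27 mm and lid 30 mm in diameter. It stands in the other half of the bin. Origin: centre of its underside.
- bin: Fixed open grey plastic bin, outside 270 mm (its x) by 160 mm (its y), 60 mm high, walls and floor 4 mm thick. Origin: centre of its underside. The jar and the vial stand in its two halves, about 58 mm either way along x from the middle.
- clamp: Jar clamp bolted to the table. Origin: on the table under the axis of a jar lying in the V jaw. x: along the slide, from the dark steel V jaw (-x side, 90 degree V open to +x) to the sliding jaw and cam pivot (+x side); z up. Base plate 12 mm thick, x -57 to 119, y -48 to 48 mm. Jaws and pad reach at most 40 mm above the table; the lid of a jar on the plate (66 to 80 mm) is clear above them.
- seat (a point): Point on the base plate's top, 12 mm above the table, where the middle of the jar's underside is when the jar lies in the V. With the lever at rest the pad's face stands 8 mm clear of such a jar, so set the jar down about 4 mm from here towards the pad (clamp +x). Axes as the clamp's.
- jaw_pad: Black rubber pad, 60 mm wide, 24 mm high, on the sliding jaw; the cam moves it 11 mm towards the jar (clamp -x). Sprung (5 N preload, 2.5 N per mm), it presses the seated jar with about 12 N at the highest lift. Origin: moves with the pad; at rest it coincides with the clamp's origin.
- lever_pivot (a point): Point on the vertical axis of the cam lever, 75 mm from the clamp's origin along the clamp's +x, at the height of the knob's centre (72 mm above the table).
- lever_knob (a point): Centre of the black ball knob, 32 mm in diameter, at the end of the steel cam lever, 95 mm from the pivot axis, 72 mm above the table. Its x axis points along the lever, from pivot to knob. The lever bar (12 mm thick) comes to the ball from the pivot side, slightly from below.
- cam_lever (a joint): Lever angle in rad, growing anticlockwise seen from above. 0: at rest, knob on the clamp's -y side (lever at -1.5 rad to the clamp's x). 1.5: highest lift, lever pointing along the clamp's +x, away from the jar. Stop at 1.85, past the highest lift. A return spring pushes back with about 0.7 N at the knob at the start, rising to about 2 N; let go, the lever swings back to 0.
- tube_rack: Bystander: black rack full of white-capped sample tubes, 110 x 210 mm, 81 mm tall, beyond the clamp. Origin: centre of its underside.
- sanitiser: Bystander: white round bottle, 56 mm in diameter, 150 mm tall. Origin: centre of its underside.
- tape_roll: Bystander: orange roll of tape lying flat, 90 mm in diameter, 24 mm high. Origin: centre of its underside.
Not all that is in view belongs to the job. Leave any green look-alike of the jar alone.

How it is judged:
By the outcome, as a careful person would: the job done as asked, in the order asked, and still so for the second after the job is handed in, while the arm keeps its last pose, push and grip.
It also fails if it takes over 51 s, if anything falls off the work surface, if the arm or the gripper's body presses on something with over 40 N, if the wrist force passes 120 N, or if a joint passes its speed limit or range.

## Working session

There is one attempt and no reset: what is moved stays moved. The work goes in short steps, Python scripts to look and compute and a tool call to move; the robot and the scene stay as the last step left them, time stands still between calls to the robot, and variables do not carry over. Pictures are saved under pics/ and viewed, about 8 in all and at most 12, crops included, and the job is handed in when it is done.

Besides the shell and the picture viewer there is one more tool, called after ">>>" by a JSON object that holds its "method" and its "body". arm_command: Moves the arm, as the interface text tells. Its arguments: {"type":"object","properties":{"rows":{"type":"array","items":{"type":"object","properties":{"travel":{"type":"array","items":{"type":"number"}},"roll":{"type":"number"}}}},"hand":{"type":"number"},"squeeze":{"type":"number"}},"required":["rows"]}

```bash
mkdir -p pics; cat > h.py <<'E'
import numpy as np, cv2
from rig import *
def K(f):
    h=f["img"].shape[0]; F=h/2/np.tan(np.radians(f["vertical_fov"])/2)
    return np.array([[F,0,f["cx"]],[0,F,f["cy"]],[0,0,1]])
def ray(f,uv,z):
    R=cv2.Rodrigues(np.array(f["rvec"],float))[0]; t=np.array(f["tvec"],float).ravel()
    c=-R.T@t; d=R.T@np.linalg.inv(K(f))@np.array([uv[0],uv[1],1.])
    return c+d*(z-c[2])/d[2]
def proj(f,p):
    return cv2.projectPoints(np.array(p,float).reshape(-1,3),np.array(f["rvec"],float),np.array(f["tvec"],float),K(f),None)[0].reshape(-1,2)
def cam(f):
    R=cv2.Rodrigues(np.array(f["rvec"],float))[0]; return -R.T@np.array(f["tvec"],float).ravel()
E
python3 - <<'E'
from h import *
print(read_state(), grasp_offset if not callable(grasp_offset) else grasp_offset())
for n in ["top","side"]:
    f=grab_frame(n); cv2.imwrite(f"pics/{n}0.png",f["img"]); print(n,cam(f),f["vertical_fov"])
    for q in ["jar","vial","bin","clamp","jaw_pad","lever_knob","tube_rack","sanitiser","tape_roll"]:
        print(q,[(np.round(d["box"]).tolist(),round(d["confidence"],2)) for d in search_frame(q,f)][:3])
E
```

```text
{'time': 0.0, 'joints': array([-1.26489903e+00,  2.64746838e-01,  1.60538991e+00, -1.66304767e-05,
        1.27366519e+00, -3.68923772e-02]), 'joint_vel': array([-2.54738725e-05,  4.77855503e-04,  7.47106705e-04,  7.92263520e-04,
       -1.70130054e-03,  1.25497435e-04]), 'effort': array([ 1.06938460e-03, -5.15110767e+01, -3.67315757e+01, -2.61381274e-04,
        1.30459006e-02,  4.63307856e-06]), 'tcp_pos': array([ 0.22665693, -0.63503591,  0.22995767]), 'tcp_rot': array([ 9.85346809e-01,  1.70559215e-01, -1.56005277e-04, -1.09359483e-03]), 'contact_force': array([ 0.29859568, -0.00402614, -0.45479117]), 'wrist_torque': array([-0.021575  , -0.0255838 , -0.00868677]), 'width': 0.0852180239313751} 0.0187
top [ 0.37571151 -0.00308885  1.16018652] 48.1207553522023
jar [([191.0, 156.0, 20.0, 23.0], 0.94), ([205.0, 221.0, 21.0, 18.0], 0.75), ([140.0, 218.0, 26.0, 21.0], 0.66)]
vial [([207.0, 263.0, 13.0, 16.0], 0.55)]
bin [([176.0, 192.0, 78.0, 119.0], 0.82)]
clamp [([297.0, 190.0, 74.0, 58.0], 0.9), ([260.0, 113.0, 80.0, 47.0], 0.43)]
jaw_pad []
lever_knob [([342.0, 200.0, 28.0, 49.0], 0.62)]
tube_rack [([261.0, 115.0, 83.0, 45.0], 0.59), ([209.0, 265.0, 11.0, 9.0], 0.23)]
sanitiser []
tape_roll [([438.0, 266.0, 40.0, 37.0], 0.86)]
side [0.53770364 0.89946411 0.8485401 ] 49.94329292033152
jar [([250.0, 282.0, 22.0, 35.0], 0.93), ([321.0, 324.0, 20.0, 36.0], 0.92), ([322.0, 270.0, 21.0, 31.0], 0.78)]
vial [([369.0, 278.0, 13.0, 20.0], 0.66), ([214.0, 188.0, 53.0, 73.0], 0.66)]
bin [([297.0, 249.0, 120.0, 79.0], 0.8)]
clamp [([298.0, 173.0, 55.0, 60.0], 0.9)]
jaw_pad [([309.0, 203.0, 20.0, 8.0], 0.61)]
lever_knob [([303.0, 167.0, 43.0, 34.0], 0.74)]
tube_rack [([214.0, 190.0, 53.0, 72.0], 0.66), ([309.0, 204.0, 18.0, 7.0], 0.64), ([307.0, 170.0, 42.0, 28.0], 0.28)]
sanitiser []
tape_roll [([361.0, 144.0, 24.0, 16.0], 0.63)]
```

View pics/top0.png

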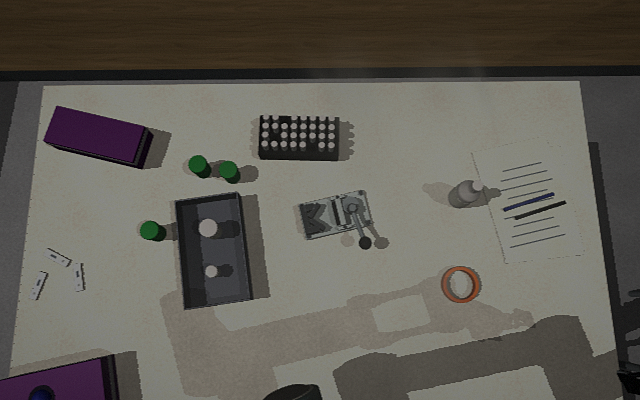

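View pics/side0.png

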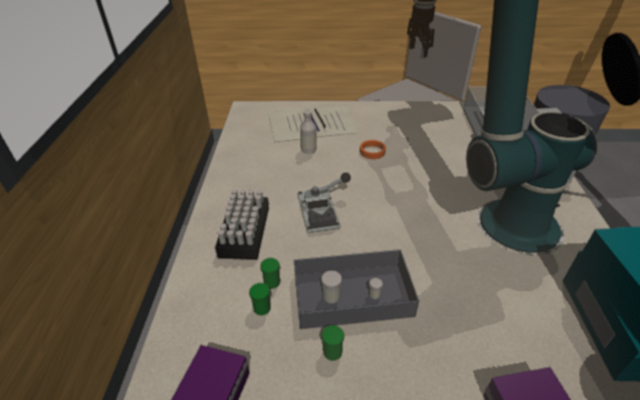

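```bash
cat >> h.py <<'E'
def tri(fs,uvs):
    A=[];b=[]
    for f,uv in zip(fs,uvs):
        c=cam(f); d=ray(f,uv,c[2]-1)-c; d/=np.linalg.norm(d); P=np.eye(3)-np.outer(d,d); A.append(P); b.append(P@c)
    A=np.vstack(A); b=np.hstack(b); return np.linalg.lstsq(A,b,rcond=None)[0]
def rel(s,p,yaw=None):
    "world target point -> travel in tool axes"
    from scipy.spatial.transform import Rotation as Ro
    return Ro.from_quat(s["tcp_rot"]).inv().apply(np.array(p)-s["tcp_pos"])
E
python3 - <<'E'
from h import *
f=grab_frame("top"); g=grab_frame("side")
print("jar",ray(f,(207.5,228),.072),ray(g,(331,279),.072),tri([f,g],[(207.5,228),(331,279)]))
print("vial",ray(f,(211.5,271),.049))
print("pivot",ray(f,(352,207),.072),"knob",ray(f,(365,242.5),.072),ray(g,(345.5,177.5),.072),tri([f,g],[(365,242.5),(345.5,177.5)]))
for c in [(176,201),(242,193),(252,301),(184,309)]: print("bin",ray(f,c,.06))
a=cv2.resize(f["img"][180:260,285:385],None,fx=6,fy=6,interpolation=2)
cv2.imwrite("pics/c1.png",a)
E
```

```text
jar [0.53121104 0.25796223 0.072     ] [0.53530513 0.26343897 0.072     ] [0.53366888 0.25914685 0.06630926]
vial [0.42812503 0.24993437 0.049     ]
pivot [ 0.57907941 -0.0970433   0.072     ] knob [ 0.49080828 -0.12616831  0.072     ] [ 0.49282011 -0.12223791  0.072     ] [ 0.49190601 -0.12667493  0.06846714]
bin [0.60203677 0.34196933 0.06      ]
bin [0.6205221  0.17738576 0.06      ]
bin [0.35524258 0.14812993 0.06      ]
bin [0.33876701 0.30995176 0.06      ]
```

View pics/c1.png

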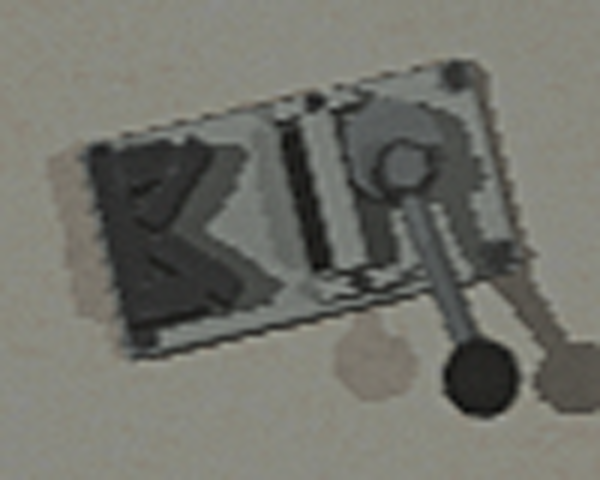

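```bash
python3 - <<'E'
from h import *
f=grab_frame("top")
px=np.array([(88,147),(485,62),(525,262),(130,357)])/6+[285,180]
W=np.array([ray(f,p,.012) for p in px])[:,:2]
M=np.array([(-.057,.048),(.119,.048),(.119,-.048),(-.057,-.048)])
mc,wc=M.mean(0),W.mean(0)
H=(M-mc).T@(W-wc); th=np.arctan2(H[0,1]-H[1,0],H[0,0]+H[1,1])
R=np.array([[np.cos(th),-np.sin(th)],[np.sin(th),np.cos(th)]]); o=wc-R@mc
print("th",np.degrees(th),"o",o,"resid",W-(o+M@R.T))
print("pivot",o+R@[.075,0],"knob",o+R@(np.array([.075,0])+.095*np.array([np.cos(-1.5),np.sin(-1.5)])))
g=grab_frame("wrist"); s=read_state()
Rc=cv2.Rodrigues(np.array(g["rvec"],float))[0]
print("cam in tool",rel(s,cam(g)),"fwd(world)",Rc[2],"right",Rc[0],g["vertical_fov"])
print(rel(s,[.56,-.06,.30]), s["time"])
E
```

```text
th -78.27627284472736 o [ 0.56508669 -0.03038763] resid [[-0.00188368 -0.0009401 ]
 [-0.00185526 -0.00273067]
 [ 0.00346409  0.002587  ]
 [ 0.00027484  0.00108378]]
pivot [ 0.58032615 -0.10382304] knob [ 0.48890644 -0.12965784]
cam in tool [ 0.06973621  0.00096223 -0.14304252] fwd(world) [-0.25425757 -0.09131065 -0.96281642] right [ 3.36661866e-01 -9.41625526e-01  3.96346242e-04] 64.40878669325024
[ 0.50724219 -0.43030533 -0.06870603] 1.2
```

```bash
python3 - <<'E'
from h import *
s=read_state(); print(rel(s,[.55,-.15,.25]))
E
```

```text
[ 0.46757553 -0.34890503 -0.01870055]
```

>>> {"method": "arm_command", "body": {"rows": [{"travel": [0.468, -0.349, -0.019], "roll": -82}, {"travel": [0.468, -0.349, -0.019], "roll": -82}, {"travel": [0.468, -0.349, -0.019], "roll": -82}, {"travel": [0.468, -0.349, -0.019], "roll": -82}, {"travel": [0.468, -0.349, -0.019], "roll": -82}], "hand": 1}}

```text
time: 1.62
tcp_pos: [0.3429, -0.4608, 0.2382]
tcp_rot: [0.884, 0.468, 0.0, 0.0]
contact_force: [0.5, -0.7, 0.5]
width: 0.0854
```

```bash
cat > yaw.py <<'E'
from h import *
import sys
from scipy.spatial.transform import Rotation as Ro
s=read_state(); X=Ro.from_quat(s["tcp_rot"]).as_matrix()[:,0]; y=np.degrees(np.arctan2(X[1],X[0]))
p=[float(v) for v in sys.argv[1:4]]
print(s["time"],s["tcp_pos"],"travel",np.round(rel(s,p),4),"roll for yaw",y-float(sys.argv[4]),"w",s["width"],"j",s["joints"].round(2),"F",s["contact_force"].round(1))
E
python3 yaw.py .55 -.15 .25 102
```

```text
1.6167 [ 0.34287687 -0.46082572  0.23817327] travel [ 0.3735 -0.0037 -0.0118] roll for yaw -46.24106515730298 w 0.08544042249386473 j [-0.97  0.07  1.82  0.    1.26 -0.38] F [ 0.5 -0.7  0.5]
```

>>> {"method": "arm_command", "body": {"rows": [{"travel": [0.3735, -0.004, 0.012], "roll": -46}, {"travel": [0.3735, -0.004, 0.012], "roll": -46}, {"travel": [0.3735, -0.004, 0.012], "roll": -46}, {"travel": [0.3735, -0.004, 0.012], "roll": -46}, {"travel": [0.3735, -0.004, 0.012], "roll": -46}]}}

```text
time: 2.03
tcp_pos: [0.4582, -0.2871, 0.2318]
tcp_rot: [0.697, 0.717, 0.0, 0.001]
contact_force: [0.7, -0.1, 0.4]
width: 0.0853
```

```bash
python3 yaw.py .55 -.15 .25 102
```

```text
2.0333 [ 0.45819821 -0.28711397  0.23183109] travel [ 0.1345  0.0956 -0.0182] roll for yaw -10.394239181651386 w 0.08531740517259646 j [-0.61  0.01  1.89 -0.    1.24 -0.63] F [ 0.7 -0.1  0.4]
```

>>> {"method": "arm_command", "body": {"rows": [{"travel": [0.1345, 0.0955, -0.018], "roll": -10.4}, {"travel": [0.1345, 0.0955, -0.018], "roll": -10.4}, {"travel": [0.1345, 0.0955, -0.018], "roll": -10.4}, {"travel": [0.1345, 0.0955, -0.018], "roll": -10.4}, {"travel": [0.1345, 0.0955, -0.018], "roll": -10.4}]}}

```text
time: 2.45
tcp_pos: [0.5537, -0.1442, 0.2512]
tcp_rot: [0.627, 0.779, 0.002, 0.002]
contact_force: [-0.7, -0.3, -0.5]
width: 0.0857
```

```bash
python3 - <<'E'
from h import *
f=grab_frame("wrist"); np.save("w1.npy",f,allow_pickle=True)
s=read_state(); print(s["tcp_pos"],np.abs(s["joint_vel"]).max())
im=f["img"].copy(); cv2.imwrite("pics/w1.png",cv2.convertScaleAbs(im,alpha=1.5))
for q in ["lever_knob","clamp","jaw_pad"]:
    print(q,[(np.round(d["box"]).tolist(),round(d["confidence"],2)) for d in search_frame(q,f)][:3])
E
```

```text
[ 0.55205946 -0.14669558  0.25067804] 0.06506175474020602
lever_knob [([244.0, 117.0, 138.0, 47.0], 0.67)]
clamp [([246.0, 8.0, 152.0, 165.0], 0.76)]
jaw_pad [([326.0, 96.0, 51.0, 8.0], 0.59)]
```

View pics/w1.png

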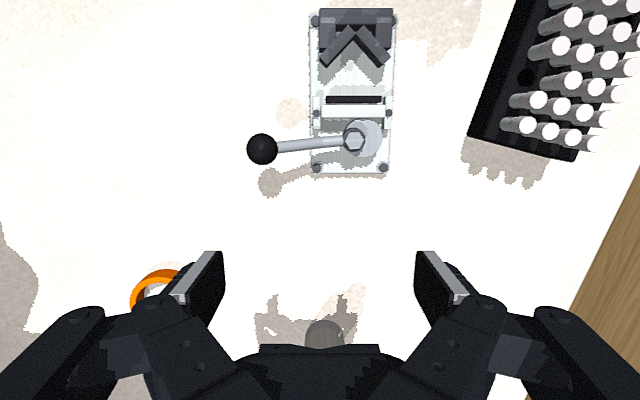

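```bash
python3 - <<'E'
from h import *
from scipy.optimize import least_squares
w=np.load("w1.npy",allow_pickle=True).item()
f=grab_frame("top"); g=grab_frame("side")
M=np.array([(-.057,.048,.012),(.119,.048,.012),(.119,-.048,.012),(-.057,-.048,.012),(.075+.095*np.cos(-1.5),.095*np.sin(-1.5),.072)])
wp=np.array([(397,11.5),(389.5,175),(310,175),(309,11.5),(262,149)])
tp=np.vstack([np.array([(88,147),(485,62),(525,262),(130,357)])/6+[285,180],[365.3,242.8]])
def Wd(p): 
    c,s=np.cos(p[2]),np.sin(p[2]); return np.c_[p[0]+c*M[:,0]-s*M[:,1],p[1]+s*M[:,0]+c*M[:,1],M[:,2]]
for nm,fs,ps in [("w",[w],[wp]),("t",[f],[tp]),("both",[w,f],[wp,tp])]:
    r=least_squares(lambda p:np.hstack([(proj(a,Wd(p))-b).ravel() for a,b in zip(fs,ps)]),[.565,-.03,-1.366])
    print(nm,r.x,np.degrees(r.x[2]),r.fun.round(1))
print("knob side chk",proj(g,Wd(r.x)[4]), "knob w", ray(w,wp[4],.072))
print("pad pts clamp",[ray(w,p,.04) for p in [(326,103),(382,103)]])
# bin wall + jar  detection for later
print(f["shot"])
E
python3 yaw.py .533 .16 .25 102
```

```text
w [ 0.5683952  -0.0253908  -1.35132088] -77.4249831536153 [ 0.8  0.7 -0.8 -1.3  0.3 -0.9 -0.6  0.9  0.2  0.2]
t [ 0.56551868 -0.02976561 -1.36891589] -78.43310328308273 [-0.6 -0.9 -1.2 -0.7  0.8  1.3  0.1 -0.1  0.8  0.4]
both [ 0.56793567 -0.02604607 -1.35427035] -77.5939754469069 [ 0.4  1.4 -1.6 -0.7 -0.5 -0.6 -1.   1.3 -0.6  0.4 -2.2 -1.5 -3.1 -2.2
 -0.6 -0.3 -1.  -0.8 -0.3 -1.2]
knob side chk [[345.42716969 176.69114537]] knob w [ 0.49346365 -0.12564195  0.072     ]
pad pts clamp [array([ 0.54739946, -0.06764978,  0.04      ]), array([ 0.60585374, -0.05483632,  0.04      ])]
8
2.75 [ 0.54899794 -0.15121022  0.24945666] travel [ 0.3078  0.0485 -0.0008] roll for yaw -0.09819879474339643 w 0.08563490681496047 j [-0.31  0.05  1.81 -0.    1.28 -0.52] F [-0.1 -0.1 -0.7]
```

```bash
cat > fit.py <<'E'
from h import *
from scipy.optimize import least_squares
f=grab_frame("wrist"); np.save("w2.npy",f,allow_pickle=True)
g=f["img"].astype(int); m=(g.sum(2)<110)
n,l,st,c=cv2.connectedComponentsWithStats(m.astype(np.uint8))
for i in range(1,n):
    if st[i,4]>25 and st[i,1]<240 and 230<c[i][0]<420: print(st[i],c[i].round(1))
a=cv2.resize(cv2.convertScaleAbs(f["img"][0:200,220:420],alpha=1.0),None,fx=3,fy=3,interpolation=1)
cv2.imwrite("pics/c2.png",a)
E
python3 fit.py
```

```text
[342  16  41  13 224] [363.8  19.3]
[326  27  64  35 352] [364.1  44.9]
[332  89  57   8 402] [359.9  92.7]
[253 128  31  31 753] [268.  143.1]
```

View pics/c2.png

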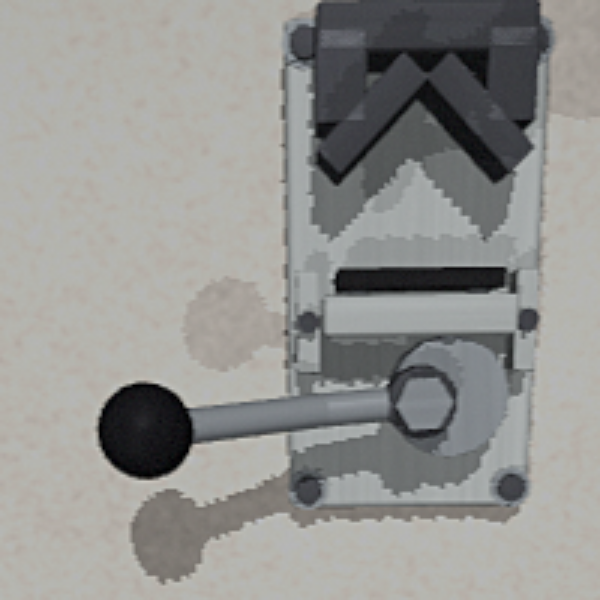

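```bash
python3 - <<'E'
from h import *
from scipy.optimize import least_squares
w=np.load("w2.npy",allow_pickle=True).item()
M=np.array([(-.057,.048,.012),(.119,.048,.012),(.119,-.048,.012),(-.057,-.048,.012),(.075+.095*np.cos(-1.5),.095*np.sin(-1.5),.072)])
wp=np.array([(404,6.5),(395.3,168.7),(316.7,168.7),(314.7,6.5),(268,143.1)])
def Wd(p): 
    c,s=np.cos(p[2]),np.sin(p[2]); return np.c_[p[0]+c*M[:,0]-s*M[:,1],p[1]+s*M[:,0]+c*M[:,1],M[:,2]]
r=least_squares(lambda p:(proj(w,Wd(p))-wp).ravel(),[.565,-.03,-1.366]); p=r.x
print(p,np.degrees(p[2]),r.fun.round(1))
c,s=np.cos(p[2]),np.sin(p[2]);R=np.array([[c,-s],[s,c]])
for nm,q,z in [("apex",(362.3,27.3),.04),("padface?",(360.5,89),.04),("padlo",(360.5,97),.04),("bolt",(360.7,134),.078),("knob",(268,143.1),.072)]:
    P=ray(w,q,z); print(nm,P,"clamp",R.T@(P[:2]-p[:2]))
print(p[:2]+R@[.004,0], p[:2]+R@[.075,0])
E
```

```text
[ 0.56859299 -0.02610696 -1.35656683] -77.72555418298273 [ 0.9 -1.3 -0.2  0.6 -0.8  1.1 -0.2 -0.7  0.2  0.8]
apex [0.56219077 0.00301267 0.04      ] clamp [-2.98150453e-02 -6.51917276e-05]
padface? [ 0.57451662 -0.05398324  0.04      ] clamp [ 0.02849838 -0.00013812]
padlo [ 0.57644664 -0.06174145  0.04      ] clamp [3.64895450e-02 9.84181839e-05]
bolt [ 0.580579   -0.09738671  0.078     ] clamp [ 0.07219849 -0.00344167]
knob [ 0.4930759  -0.12540931  0.072     ] clamp [ 0.08097782 -0.09490195]
[ 0.56944337 -0.03001552] [ 0.58453759 -0.0993925 ]
```

>>> {"method": "arm_command", "body": {"rows": [{"travel": [0.31, 0.05, 0.0], "roll": 0}, {"travel": [0.31, 0.05, 0.0], "roll": 0}, {"travel": [0.31, 0.05, 0.0], "roll": 0}, {"travel": [0.31, 0.05, 0.0], "roll": 0}, {"travel": [0.31, 0.05, 0.0], "roll": 0}]}}

```text
time: 3.22
tcp_pos: [0.5388, 0.0581, 0.2495]
tcp_rot: [0.631, 0.775, -0.0, 0.0]
contact_force: [0.4, -0.3, -0.3]
width: 0.0855
```

```bash
python3 yaw.py .533 .16 .24 102.3
```

```text
3.2167 [0.53881593 0.05811892 0.24948579] travel [0.101  0.0149 0.0094] roll for yaw -0.6106506649266805 w 0.0855159394014341 j [ 0.06  0.    1.87 -0.    1.27 -0.14] F [ 0.4 -0.3 -0.3]
```

>>> {"method": "arm_command", "body": {"rows": [{"travel": [0.101, 0.015, 0.01], "roll": -0.6}, {"travel": [0.101, 0.015, 0.01], "roll": -0.6}, {"travel": [0.101, 0.015, 0.01], "roll": -0.6}, {"travel": [0.101, 0.015, 0.01], "roll": -0.6}, {"travel": [0.101, 0.015, 0.01], "roll": -0.6}]}}

```text
time: 3.63
tcp_pos: [0.5328, 0.1597, 0.239]
tcp_rot: [0.627, 0.779, -0.001, 0.001]
contact_force: [0.1, 0.1, -0.2]
width: 0.0854
```

```bash
python3 - <<'E'
from h import *
f=grab_frame("wrist"); np.save("w3.npy",f,allow_pickle=True)
cv2.imwrite("pics/w3.png",cv2.convertScaleAbs(f["img"],alpha=1.4))
s=read_state();print(s["tcp_pos"],np.abs(s["joint_vel"]).max())
for q in ["jar","vial"]:
    for d in outline_of(q,f)[:3]:
        m=d["pixels"]; b=d["box"]; print(q,np.round(b),round(d["confidence"],2))
E
```

```text
[0.53305053 0.15894286 0.23923688] 0.02206924825502154
jar [468.  55.  81.  55.] 0.8
jar [315.  51.  52.  51.] 0.79
jar [435. 133.  67.  46.] 0.67
vial [219.  44.  38.  38.] 0.86
```

View pics/w3.png

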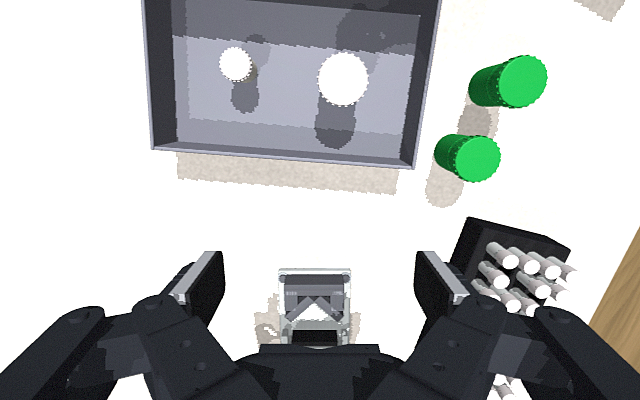

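```bash
python3 - <<'E'
from h import *
f=np.load("w3.npy",allow_pickle=True).item()
g=f["img"].min(2)
m=(g[40:115,305:378]>np.percentile(g[40:115,305:378],80)*0.85).astype(np.uint8)
cs,_=cv2.findContours(m,0,1); c=max(cs,key=cv2.contourArea); e=cv2.fitEllipse(cv2.convexHull(c)); print(e, cv2.boundingRect(c))
u=(e[0][0]+305,e[0][1]+40); J=ray(f,u,.072); print("jar",u,J)
r=[np.linalg.norm(ray(f,(u[0]+k*e[1][0]/2,u[1]),.072)-J) for k in(1,-1)]; print("radius",r)
B=[ray(f,p,.06) for p in [(151,150),(415,169),(440,0),(143,0)]]; print(B)
b=B[1][:2]-B[0][:2]; print("len",np.linalg.norm(b),"ang",np.degrees(np.arctan2(b[1],b[0]))); b/=np.linalg.norm(b)
print("jar along bin x from corner",(J[:2]-B[0][:2])@b, "across",np.cross(b,J[:2]-B[0][:2]))
E
python3 yaw.py .533 .26 .15 102.3
```

```text
((37.37739562988281, 38.706024169921875), (51.72418212890625, 53.89089584350586), 11.22891616821289) (12, 12, 52, 53)
jar (342.3773956298828, 78.70602416992188) [0.53452858 0.2583825  0.072     ]
radius [np.float64(0.023670746369799284), np.float64(0.02367157704362786)]
[array([0.36232424, 0.15269874, 0.06      ]), array([0.62811417, 0.19117926, 0.06      ]), array([0.60492945, 0.34248483, 0.06      ]), array([0.34551299, 0.28559719, 0.06      ])]
len 0.26856105531996005 ang 8.237926313448646
jar along bin x from corner 0.18557027278828858 across 0.07991913640617278
3.7833 [0.53334371 0.15831392 0.23947527] travel [0.0996 0.0211 0.0893] roll for yaw -0.13387137565568707 w 0.08555945793674288 j [ 0.24  0.03  1.85 -0.    1.26  0.03] F [-1.1 -0.2  0.7]<stdin>:10: DeprecationWarning: Arrays of 2-dimensional vectors are deprecated. Use arrays of 3-dimensional vectors instead. (deprecated in NumPy 2.0)
```

>>> {"method": "arm_command", "body": {"rows": [{"travel": [0.03, 0.007, 0.03], "roll": 0}, {"travel": [0.065, 0.014, 0.06], "roll": 0}, {"travel": [0.098, 0.0198, 0.09], "roll": 0}, {"travel": [0.098, 0.0198, 0.1], "roll": 0}, {"travel": [0.098, 0.0198, 0.12], "roll": 0}]}}

```text
time: 4.2
tcp_pos: [0.5327, 0.2586, 0.1187]
tcp_rot: [0.628, 0.778, 0.0, 0.001]
contact_force: [0.5, 0.0, 0.8]
width: 0.0855
```

```bash
python3 yaw.py .5345 .2584 .043 102.3
```

```text
4.2 [0.53269667 0.25859858 0.11867693] travel [-0.0005  0.0016  0.0757] roll for yaw -0.14139444995288386 w 0.08548843447009519 j [ 0.41  0.2   1.9  -0.    1.04  0.2 ] F [0.5 0.  0.8]
```

>>> {"method": "arm_command", "body": {"rows": [{"travel": [0, 0.0016, 0.03], "roll": 0}, {"travel": [0, 0.0016, 0.055], "roll": 0}, {"travel": [0, 0.0016, 0.07], "roll": 0}, {"travel": [0, 0.0016, 0.0757], "roll": 0}, {"travel": [0, 0.0016, 0.0757], "roll": 0}]}}

```text
time: 4.62
tcp_pos: [0.5335, 0.2569, 0.0412]
tcp_rot: [0.629, 0.777, -0.002, -0.0]
contact_force: [0.2, 0.0, 0.5]
width: 0.0853
```

>>> {"method": "arm_command", "body": {"rows": [{"travel": [0, 0, 0], "roll": 0}, {"travel": [0, 0, 0], "roll": 0}, {"travel": [0, 0, 0], "roll": 0}, {"travel": [0, 0, 0], "roll": 0}, {"travel": [0, 0, 0], "roll": 0}], "hand": 0, "squeeze": 30}}

```text
time: 5.03
tcp_pos: [0.5348, 0.2573, 0.043]
tcp_rot: [0.629, 0.777, -0.0, 0.001]
contact_force: [-2.1, -0.1, 4.7]
width: 0.0447
```

>>> {"method": "arm_command", "body": {"rows": [{"travel": [0, 0, 0], "roll": 0}, {"travel": [0, 0, 0], "roll": 0}, {"travel": [0, 0, 0], "roll": 0}, {"travel": [0, 0, 0], "roll": 0}, {"travel": [0, 0, 0], "roll": 0}]}}

```text
time: 5.45
tcp_pos: [0.5348, 0.2574, 0.043]
tcp_rot: [0.629, 0.777, -0.0, 0.001]
contact_force: [-0.6, -0.3, 2.2]
width: 0.0455
```

```bash
python3 yaw.py .5694 -.03 .19 102.3; python3 -c "
from h import *
f=grab_frame('side'); cv2.imwrite('pics/s2.png',cv2.resize(f['img'][180:340,240:440],None,fx=4,fy=3.75,interpolation=2))"
```

```text
5.45 [0.53478451 0.25740496 0.04304801] travel [-0.2885 -0.0261 -0.1465] roll for yaw -0.25535440616484095 w 0.04551065730771506 j [ 0.41  0.29  1.94 -0.    0.9   0.2 ] F [-0.6 -0.3  2.2]
```

View pics/s2.png

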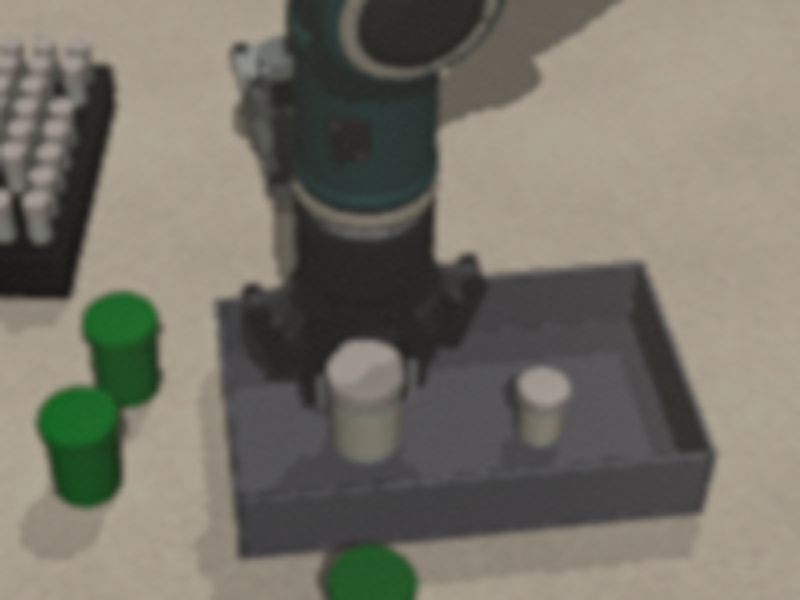

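>>> {"method": "arm_command", "body": {"rows": [{"travel": [0, 0, -0.02], "roll": 0}, {"travel": [0, 0, -0.05], "roll": 0}, {"travel": [0, 0, -0.09], "roll": 0}, {"travel": [0, 0, -0.11], "roll": 0}, {"travel": [0, 0, -0.12], "roll": 0}]}}

```text
time: 5.92
tcp_pos: [0.5368, 0.2585, 0.1671]
tcp_rot: [0.629, 0.777, 0.002, 0.002]
contact_force: [-0.4, 0.7, 0.0]
width: 0.0448
```

```bash
python3 yaw.py .5694 -.03 .16 102.3; python3 - <<'E'
from h import *
f=grab_frame("wrist"); cv2.imwrite("pics/w4.png",cv2.convertScaleAbs(f["img"],alpha=1.3)); np.save("w4.npy",f,allow_pickle=True)
print(proj(f,read_state()["tcp_pos"]),[ (d["box"],d["confidence"]) for d in search_frame("jar",f)[:3]])
E
```

```text
5.9167 [0.53676716 0.25851043 0.16710004] travel [-0.289  -0.0284  0.007 ] roll for yaw -0.24944709045098534 w 0.04481139341310572 j [ 0.41  0.16  1.85 -0.    1.12  0.2 ] F [-0.4  0.7  0. ]
[[316.35696607 254.50205121]] [([262.2, 190.3, 114.1, 141.1], 0.96), ([460.3, 162.9, 93.3, 66.9], 0.69), ([425.3, 231.0, 73.5, 65.9], 0.66)]
```

View pics/w4.png

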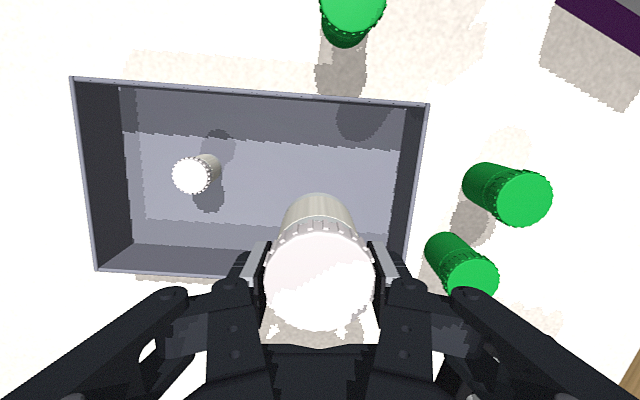

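```bash
python3 - <<'E'
from h import *
f=np.load("w4.npy",allow_pickle=True).item(); s=read_state()
print(s["tcp_pos"]); 
g=f["img"].min(2); m=(g>150).astype(np.uint8)[225:345,255:385]
cs,_=cv2.findContours(m,0,1); c=max(cs,key=cv2.contourArea); e=cv2.fitEllipse(cv2.convexHull(c)); print(e,cv2.boundingRect(c))
for uv in [(319,281),(e[0][0]+255,e[0][1]+225)]:
    for t in [np.array([.5368,.2585,.1671]),s["tcp_pos"]]:
        P=ray(f,uv,t[2]+.029); print(uv,rel(s,P+s["tcp_pos"]-t))
E
python3 yaw.py .5694 -.03 .167 102.3
```

```text
[0.53597011 0.25812875 0.16505705]
((72.74575805664062, 61.80998229980469), (109.92970275878906, 140.30435180664062), 121.44834899902344) (8, 1, 118, 118)
(319, 281) [ 0.00194292  0.00138758 -0.0289956 ]
(319, 281) [ 0.00095528  0.00229134 -0.02899096]
(327.7457580566406, 286.8099822998047) [-0.00069576  0.00492428 -0.02897832]
(327.7457580566406, 286.8099822998047) [-0.00173066  0.0058914  -0.02897338]
6.0167 [0.53597011 0.25812875 0.16505705] travel [-0.2888 -0.0274 -0.0019] roll for yaw -0.2524350312792478 w 0.045264765458989796 j [ 0.41  0.16  1.85 -0.    1.12  0.2 ] F [-0.1  0.5 -1.2]
```

>>> {"method": "arm_command", "body": {"rows": [{"travel": [-0.035, -0.003, 0], "roll": -0.25}, {"travel": [-0.075, -0.007, 0], "roll": -0.25}, {"travel": [-0.115, -0.011, 0], "roll": -0.25}, {"travel": [-0.155, -0.015, 0], "roll": -0.25}, {"travel": [-0.185, -0.018, 0], "roll": -0.25}]}}

```text
time: 6.43
tcp_pos: [0.5549, 0.0707, 0.1618]
tcp_rot: [0.627, 0.779, -0.001, 0.0]
contact_force: [0.4, -0.2, -0.8]
width: 0.0452
```

```bash
python3 yaw.py .5696 -.031 .14 102.3
```

```text
6.4333 [0.55487308 0.07066345 0.1617968 ] travel [-0.1024 -0.0072  0.0219] roll for yaw -0.0180776122716253 w 0.04518355256152089 j [ 0.08  0.1   1.93 -0.    1.11 -0.13] F [ 0.4 -0.2 -0.8]
```

>>> {"method": "arm_command", "body": {"rows": [{"travel": [-0.035, -0.003, 0.005], "roll": 0}, {"travel": [-0.07, -0.005, 0.012], "roll": 0}, {"travel": [-0.095, -0.007, 0.02], "roll": 0}, {"travel": [-0.1024, -0.007, 0.03], "roll": 0}, {"travel": [-0.1024, -0.007, 0.04], "roll": 0}]}}

```text
time: 6.85
tcp_pos: [0.5683, -0.0327, 0.1188]
tcp_rot: [0.629, 0.778, -0.002, -0.001]
contact_force: [-0.2, -0.2, -0.2]
width: 0.045
```

>>> {"method": "arm_command", "body": {"rows": [{"travel": [0, 0, 0], "roll": 0}, {"travel": [0, 0, 0], "roll": 0}]}}

```text
time: 7.02
tcp_pos: [0.5659, -0.0315, 0.1158]
tcp_rot: [0.629, 0.778, -0.003, -0.004]
contact_force: [-1.7, 0.4, -0.6]
width: 0.0448
```

```bash
python3 yaw.py .5696 -.031 .054 102.3;  python3 - <<'E'
from h import *
f=grab_frame("wrist"); cv2.imwrite("pics/w5.png",f["img"][:340]); np.save("w5.npy",f,allow_pickle=True)
E
```

```text
7.0167 [ 0.56585663 -0.03149707  0.11579584] travel [-0.0004  0.0044  0.0618] roll for yaw -0.18444628104261085 w 0.044845087410240486 j [-0.1   0.17  1.95 -0.    1.04 -0.31] F [-1.7  0.4 -0.6]
```

View pics/w5.png

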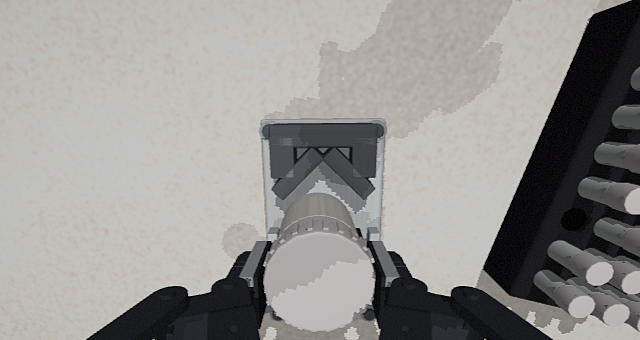

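>>> {"method": "arm_command", "body": {"rows": [{"travel": [0, 0.0044, 0.0], "roll": 0}, {"travel": [0, 0.0044, 0.015], "roll": 0}, {"travel": [0, 0.0044, 0.03], "roll": 0}, {"travel": [0, 0.0044, 0.04], "roll": 0}, {"travel": [0, 0.0044, 0.04], "roll": 0}]}}

```text
time: 7.48
tcp_pos: [0.5693, -0.0291, 0.075]
tcp_rot: [0.628, 0.778, -0.003, -0.005]
contact_force: [-0.7, -0.5, -1.2]
width: 0.0448
```

```bash
python3 yaw.py .5696 -.031 .053 102.3
```

```text
7.4833 [ 0.56933438 -0.02914439  0.07498928] travel [-0.0019  0.0001  0.022 ] roll for yaw -0.05901742732267223 w 0.0447754621696556 j [-0.09  0.22  1.97 -0.    0.97 -0.31] F [-0.7 -0.5 -1.2]
```

>>> {"method": "arm_command", "body": {"rows": [{"travel": [-0.002, 0, 0.006], "roll": 0}, {"travel": [-0.002, 0, 0.012], "roll": 0}, {"travel": [-0.002, 0, 0.017], "roll": 0}, {"travel": [-0.002, 0, 0.0205], "roll": 0}, {"travel": [-0.002, 0, 0.0205], "roll": 0}]}}

```text
time: 7.9
tcp_pos: [0.569, -0.0311, 0.0537]
tcp_rot: [0.628, 0.778, -0.004, -0.005]
contact_force: [0.5, -0.2, -0.8]
width: 0.0451
```

```bash
python3 yaw.py .5696 -.031 .051 102.3
```

```text
7.9 [ 0.56897897 -0.03107556  0.05371895] travel [-0.0001  0.0007  0.0027] roll for yaw -0.06511279830590411 w 0.045090318406359325 j [-0.1   0.25  1.98 -0.    0.93 -0.31] F [ 0.5 -0.2 -0.8]
```

Descend in small steps until contact shows.

>>> {"method": "arm_command", "body": {"rows": [{"travel": [0, 0, 0.0015], "roll": 0}, {"travel": [0, 0, 0.0025], "roll": 0}, {"travel": [0, 0, 0.003], "roll": 0}, {"travel": [0, 0, 0.003], "roll": 0}]}}

```text
time: 8.23
tcp_pos: [0.5691, -0.0312, 0.0512]
tcp_rot: [0.628, 0.778, -0.004, -0.005]
contact_force: [-2.2, -0.5, 3.0]
width: 0.045
```

```bash
python3 yaw.py .5696 -.031 .051 102.3
```

```text
8.2333 [ 0.56909797 -0.03120716  0.05123809] travel [0.0001 0.0005 0.0002] roll for yaw -0.07162704013656196 w 0.045030233942970885 j [-0.1   0.25  1.98 -0.    0.92 -0.31] F [-2.2 -0.5  3. ]
```

>>> {"method": "arm_command", "body": {"rows": [{"travel": [0, 0, 0.0005], "roll": 0}, {"travel": [0, 0, 0.0005], "roll": 0}, {"travel": [0, 0, 0.0005], "roll": 0}, {"travel": [0, 0, 0.0005], "roll": 0}, {"travel": [0, 0, 0.0005], "roll": 0}], "hand": 1}}

```text
time: 8.65
tcp_pos: [0.5692, -0.0312, 0.0507]
tcp_rot: [0.628, 0.778, -0.004, -0.005]
contact_force: [-0.4, 0.1, 0.6]
width: 0.0854
```

>>> {"method": "arm_command", "body": {"rows": [{"travel": [0, 0, -0.01], "roll": 0}, {"travel": [0, 0, -0.03], "roll": 0}, {"travel": [0, 0, -0.06], "roll": 0}, {"travel": [0, 0, -0.09], "roll": 0}, {"travel": [0, 0, -0.11], "roll": 0}]}}

```text
time: 9.07
tcp_pos: [0.5719, -0.0313, 0.1645]
tcp_rot: [0.628, 0.778, -0.003, -0.003]
contact_force: [0.9, -0.2, -0.1]
width: 0.0854
```

```bash
python3 yaw.py .5493 -.15 .17 102.3;  python3 - <<'E'
from h import *
f=grab_frame("wrist"); cv2.imwrite("pics/w6.png",f["img"][:340]); np.save("w6.npy",f,allow_pickle=True)
E
```

```text
9.0667 [ 0.5718554  -0.03133429  0.16448747] travel [-0.1112 -0.0472 -0.0053] roll for yaw -0.06792542126167689 w 0.08537799108859725 j [-0.1   0.13  1.89 -0.    1.13 -0.31] F [ 0.9 -0.2 -0.1]
```

View pics/w6.png

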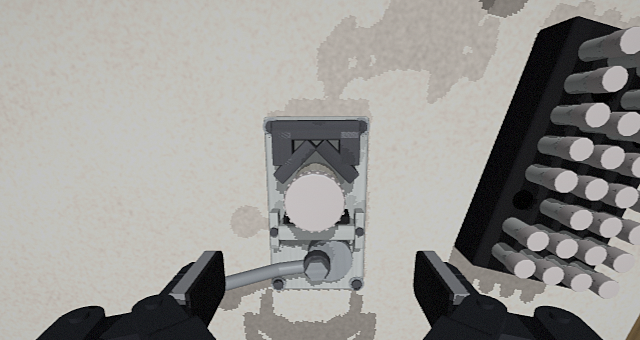

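```bash
python3 yaw.py .4931 -.1254 .16 16.3
```

```text
9.1167 [ 0.57450605 -0.03158462  0.16875483] travel [-0.0744 -0.0994  0.009 ] roll for yaw 85.93350406583238 w 0.08510309071181923 j [-0.1   0.13  1.89 -0.    1.13 -0.31] F [ 1.3 -0.6  1.7]
```

>>> {"method": "arm_command", "body": {"rows": [{"travel": [-0.02, -0.027, 0], "roll": 7}, {"travel": [-0.04, -0.054, 0], "roll": 14}, {"travel": [-0.06, -0.08, 0], "roll": 21}, {"travel": [-0.07, -0.095, 0], "roll": 28}, {"travel": [-0.0744, -0.0994, 0.005], "roll": 35}]}}

```text
time: 9.53
tcp_pos: [0.4918, -0.1272, 0.1654]
tcp_rot: [0.835, 0.55, -0.001, 0.001]
contact_force: [0.1, -0.7, 0.0]
width: 0.0853
```

```bash
python3 yaw.py .4931 -.1254 .16 16.3
```

```text
9.5333 [ 0.49177003 -0.12723389  0.16540852] travel [0.0022 0.0005 0.0054] roll for yaw 50.48195628804845 w 0.0852622591927891 j [-0.3  -0.    2.03 -0.    1.11  0.11] F [ 0.1 -0.7  0. ]
```

>>> {"method": "arm_command", "body": {"rows": [{"travel": [0.0022, 0.0005, 0], "roll": 7}, {"travel": [0.0022, 0.0005, 0], "roll": 14}, {"travel": [0.0022, 0.0005, 0], "roll": 21}, {"travel": [0.0022, 0.0005, 0], "roll": 28}, {"travel": [0.0022, 0.0005, 0.005], "roll": 35}]}}

```text
time: 9.95
tcp_pos: [0.4939, -0.1258, 0.1619]
tcp_rot: [0.963, 0.271, 0.0, 0.001]
contact_force: [0.2, -0.9, 1.0]
width: 0.0854
```

>>> {"method": "arm_command", "body": {"rows": [{"travel": [0, 0, 0], "roll": 7}, {"travel": [0, 0, 0], "roll": 14}, {"travel": [0, 0, 0.005], "roll": 15.5}, {"travel": [0, 0, 0.005], "roll": 15.5}]}}

```text
time: 10.28
tcp_pos: [0.4935, -0.1256, 0.1568]
tcp_rot: [0.99, 0.138, 0.0, 0.001]
contact_force: [-1.5, -0.1, -0.2]
width: 0.0854
```

```bash
python3 yaw.py .4931 -.1254 .052 16.3;python3 - <<'E'
from h import *
f=grab_frame("wrist"); np.save("w7.npy",f,allow_pickle=True)
g=f["img"].astype(int)
print(proj(f,[.4931,-.1254,.072]))
for t in "top","side":
    h=grab_frame(t); print(t,[(d["box"],round(d["confidence"],2)) for d in search_frame("lever_knob",h)[:2]], proj(h,[.4931,-.1254,.072]))
cv2.imwrite("pics/w7.png",f["img"])
E
```

```text
10.2833 [ 0.49349255 -0.12564258  0.15679615] travel [-0.0004 -0.0006  0.1048] roll for yaw -0.41027101986369274 w 0.08540018137223297 j [-0.3   0.01  2.03 -0.    1.1   1.  ] F [-1.5 -0.1 -0.2]
[[316.8043993  208.39376463]]
top [([342.6, 198.8, 25.2, 49.7], 0.74)] [[364.65227444 241.56413247]]
side [([302.5, 169.1, 44.4, 29.3], 0.82)] [[345.38088499 176.85666579]]
```

View pics/w7.png

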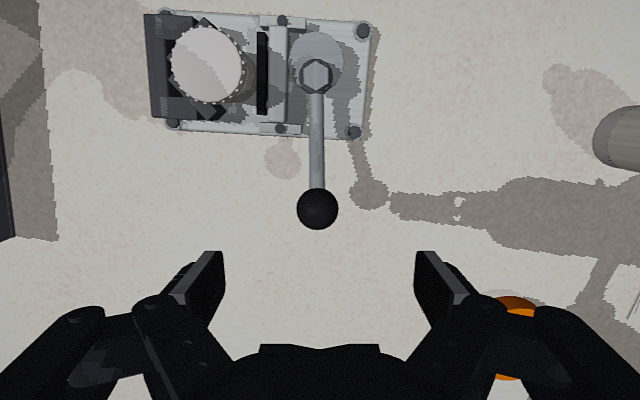

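>>> {"method": "arm_command", "body": {"rows": [{"travel": [0, 0, 0.035], "roll": 0}, {"travel": [0, 0, 0.07], "roll": 0}, {"travel": [0, 0, 0.095], "roll": 0}, {"travel": [0, 0, 0.105], "roll": 0}, {"travel": [0, 0, 0.105], "roll": 0}]}}

```text
time: 10.95
tcp_pos: [0.4917, -0.1253, 0.0495]
tcp_rot: [0.99, 0.139, -0.002, 0.0]
contact_force: [0.1, -0.1, -0.1]
width: 0.0851
```

>>> {"method": "arm_command", "body": {"rows": [{"travel": [0, 0, 0], "roll": 0}, {"travel": [0, 0, 0], "roll": 0}, {"travel": [0, 0, 0], "roll": 0}, {"travel": [0, 0, 0], "roll": 0}, {"travel": [0, 0, 0], "roll": 0}], "hand": 0, "squeeze": 30}}

```text
time: 11.37
tcp_pos: [0.493, -0.1257, 0.0513]
tcp_rot: [0.99, 0.139, -0.001, 0.001]
contact_force: [-0.3, 0.2, 4.5]
width: 0.0306
```

>>> {"method": "arm_command", "body": {"rows": [{"travel": [0, 0, 0], "roll": 0}, {"travel": [0, 0, 0], "roll": 0}, {"travel": [0, 0, 0], "roll": 0}]}}

```text
time: 11.62
tcp_pos: [0.493, -0.1256, 0.0514]
tcp_rot: [0.99, 0.139, -0.0, 0.001]
contact_force: [-0.0, 0.7, 0.1]
width: 0.0302
```

```bash
cat > arc.py <<'E'
from h import *
import sys
from scipy.spatial.transform import Rotation as Ro
s=read_state(); X=Ro.from_quat(s["tcp_rot"]).as_matrix()[:,0]; y=np.degrees(np.arctan2(X[1],X[0]))
p=s["tcp_pos"]; pv=np.array([.58454,-.09939]); d=p[:2]-pv; r=np.hypot(*d); a=np.degrees(np.arctan2(d[1],d[0]))
print(s["time"],p,"r",r,"lever joint deg",(a+77.73+85.94+180)%360-180,"yaw",y,"w",s["width"],"F",s["contact_force"].round(1),"tq",s["wrist_torque"].round(2),"j",s["joints"].round(2))
for t in map(float,sys.argv[1:]): # lever joint degrees
    A=np.radians(t-85.94-77.73); q=[pv[0]+.095*np.cos(A),pv[1]+.095*np.sin(A),p[2]]
    print(t,rel(s,q).round(4),"roll",round(y-(t+16.33),1))
E
python3 arc.py 5 10 15 20 25
```

```text
11.6167 [ 0.49300576 -0.12558312  0.05141914] r 0.09520817323025522 lever joint deg -0.3611789796649987 yaw 15.979621524182825 w 0.030170780482871973 F [-0.   0.7  0.1] tq [0.13 0.03 0.01] j [-0.3   0.14  2.12 -0.    0.89  1.  ]
5.0 [0.0006 0.0089 0.    ] roll -5.4
10.0 [0.0018 0.0171 0.    ] roll -10.4
15.0 [0.0036 0.0252 0.    ] roll -15.4
20.0 [0.0061 0.0331 0.    ] roll -20.4
25.0 [0.0094 0.0407 0.    ] roll -25.4
```

>>> {"method": "arm_command", "body": {"rows": [{"travel": [0.0006, 0.0089, 0], "roll": -5.4}, {"travel": [0.0018, 0.0171, 0], "roll": -10.4}, {"travel": [0.0036, 0.0252, 0], "roll": -15.4}, {"travel": [0.0061, 0.0331, 0], "roll": -20.4}, {"travel": [0.0094, 0.0407, 0], "roll": -25.4}]}}

```text
time: 12.03
tcp_pos: [0.5138, -0.1618, 0.0514]
tcp_rot: [0.935, 0.355, -0.0, 0.0]
contact_force: [2.7, 3.7, -1.9]
width: 0.0301
```

```bash
python3 arc.py 27 32 37 42 47 52
```

```text
12.0333 [ 0.513803   -0.16175871  0.05142109] r 0.09430577795913388 lever joint deg 25.07257565324977 yaw 41.591345908696404 w 0.03005194546883967 F [ 2.7  3.7 -1.9] tq [ 0.72 -0.43  0.02] j [-0.35  0.19  2.06 -0.    0.89  0.49]
27.0 [-0.0007  0.0032  0.    ] roll -1.7
32.0 [-0.      0.0115  0.    ] roll -6.7
37.0 [0.0013 0.0196 0.    ] roll -11.7
42.0 [0.0033 0.0277 0.    ] roll -16.7
47.0 [0.0061 0.0355 0.    ] roll -21.7
52.0 [0.0095 0.0431 0.    ] roll -26.7
```

>>> {"method": "arm_command", "body": {"rows": [{"travel": [0, 0.008, 0], "roll": -5}, {"travel": [0.001, 0.017, 0], "roll": -10}, {"travel": [0.0025, 0.025, 0], "roll": -15}, {"travel": [0.0055, 0.034, 0], "roll": -20.7}, {"travel": [0.009, 0.042, 0], "roll": -26}]}}

```text
time: 12.45
tcp_pos: [0.549, -0.1856, 0.0514]
tcp_rot: [0.83, 0.558, 0.001, -0.001]
contact_force: [1.3, 8.2, 0.5]
width: 0.0301
```

```bash
python3 arc.py 55 60 65 70 74 78
```

```text
12.45 [ 0.54902142 -0.18563259  0.05137287] r 0.09327032768278201 lever joint deg 51.285928306890725 yaw 67.80243339620075 w 0.030066353678919022 F [1.3 8.2 0.5] tq [ 1.29 -0.33 -0.04] j [-0.37  0.26  1.97  0.    0.91  0.01]
55.0 [-0.0016  0.0061 -0.    ] roll -3.5
60.0 [-0.0007  0.0144 -0.    ] roll -8.5
65.0 [ 0.0009  0.0225 -0.    ] roll -13.5
70.0 [ 0.0032  0.0305 -0.    ] roll -18.5
74.0 [ 0.0055  0.0367 -0.    ] roll -22.5
78.0 [ 0.0083  0.0427 -0.    ] roll -26.5
```

>>> {"method": "arm_command", "body": {"rows": [{"travel": [0.0005, 0.008, 0], "roll": -5}, {"travel": [0.002, 0.0165, 0], "roll": -10}, {"travel": [0.0035, 0.025, 0], "roll": -15}, {"travel": [0.0055, 0.033, 0], "roll": -20}, {"travel": [0.0085, 0.0395, 0], "roll": -24}]}}

```text
time: 12.87
tcp_pos: [0.5884, -0.1916, 0.0514]
tcp_rot: [0.694, 0.72, 0.001, -0.002]
contact_force: [-4.2, 5.3, 3.7]
width: 0.0302
```

```bash
python3 arc.py 78 82 85.94; python3 - <<'E'
from h import *
from scipy.optimize import least_squares
s=read_state()
P=np.array([(.4930,-.1256),(.5138,-.1618),(.5490,-.1856),tuple(s["tcp_pos"][:2])])
for R0 in (.095,):
    r=least_squares(lambda c:np.hypot(*(P-c).T)-R0,[.58,-.1]); print(r.x,r.fun)
c,sn=np.cos(-1.3566),np.sin(-1.3566)
f=grab_frame("top"); h=grab_frame("side"); w=grab_frame("wrist")
np.save("w8.npy",w,allow_pickle=True)
E
```

```text
12.8667 [ 0.58838001 -0.19161358  0.0513556 ] r 0.09230349425425285 lever joint deg 76.05430406707598 yaw 92.03389590319786 w 0.0301569454270453 F [-4.2  5.3  3.7] tq [0.66 0.48 0.09] j [-0.36  0.33  1.88  0.    0.94 -0.4 ]
78.0 [-0.0026  0.0032 -0.    ] roll -2.3
82.0 [-0.0021  0.0099 -0.    ] roll -6.3
85.94 [-0.0012  0.0163 -0.    ] roll -10.2
[ 0.58338679 -0.09690972] [-0.00016908  0.00014762  0.00012317 -0.00016459]
```

```bash
sed -i 's/\[.58454,-.09939\]/[.58339,-.09691]/; s/77.73/77.2/g' arc.py; sed -i 's/(t+16.33)/(t+16.86)/' arc.py; python3 arc.py 79 82 85.94
```

```text
13.0167 [ 0.58820121 -0.19165077  0.05133866] r 0.09486285189053034 lever joint deg 76.04714660582079 yaw 91.81396522838702 w 0.030094708521959924 F [-2.7  3.3  3.8] tq [0.58 0.46 0.09] j [-0.36  0.33  1.88  0.    0.94 -0.39]
79.0 [ 0.0001  0.0049 -0.    ] roll -4.0
82.0 [ 0.0006  0.0098 -0.    ] roll -7.0
85.94 [ 0.0016  0.0163 -0.    ] roll -11.0
```

>>> {"method": "arm_command", "body": {"rows": [{"travel": [0.0002, 0.005, 0], "roll": -4}, {"travel": [0.0006, 0.01, 0], "roll": -7}, {"travel": [0.0015, 0.015, 0], "roll": -10}, {"travel": [0.0016, 0.0165, 0], "roll": -11}, {"travel": [0.0016, 0.0165, 0], "roll": -11}]}}

```text
time: 13.43
tcp_pos: [0.6048, -0.1891, 0.0514]
tcp_rot: [0.624, 0.781, 0.001, -0.002]
contact_force: [-0.1, 3.6, 0.7]
width: 0.0299
```

```bash
python3 arc.py 84 85.94; python3 - <<'E'
from h import *
w=grab_frame("wrist"); np.save("w9.npy",w,allow_pickle=True)
f=grab_frame("top"); np.save("t9.npy",f,allow_pickle=True)
a=cv2.convertScaleAbs(w["img"],alpha=1.2); b=cv2.resize(f["img"][180:280,285:405],None,fx=2.6,fy=2.6,interpolation=2)
o=np.zeros((660,640,3),np.uint8); o[:400]=a; o[400:,:312]=b
s=grab_frame("side"); o[400:,320:632]=cv2.resize(s["img"][130:230,270:390],None,fx=2.6,fy=2.6,interpolation=2)
cv2.imwrite("pics/fin.png",o[60:])
E
```

```text
13.4333 [ 0.60482211 -0.18913744  0.0513756 ] r 0.09468493043883908 lever joint deg 86.22238805788004 yaw 102.75951144102478 w 0.029894780207785278 F [-0.1  3.6  0.7] tq [ 0.39  0.04 -0.21] j [-0.34  0.35  1.85  0.    0.95 -0.57]
84.0 [-0.0003 -0.0037  0.    ] roll 1.9
85.94 [-0.0003 -0.0005 -0.    ] roll -0.0
```

View pics/fin.png

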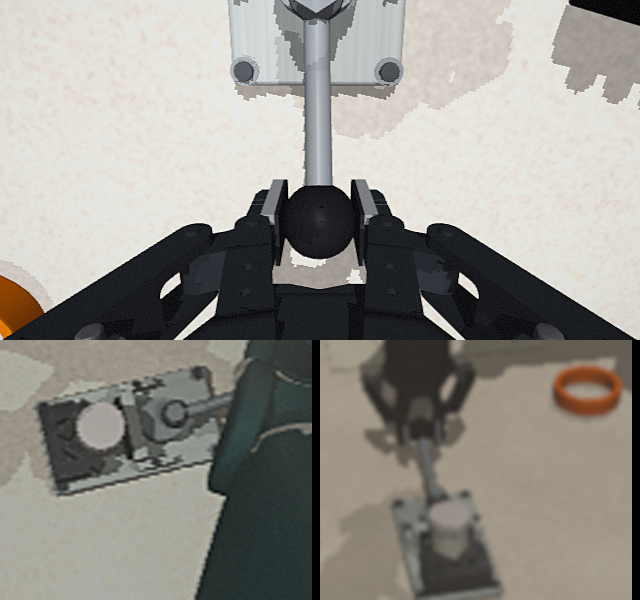

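```bash
python3 - <<'E'
from h import *
w=np.load("w9.npy",allow_pickle=True).item()
a=ray(w,(244,132),.014);b=ray(w,(388.5,132),.014); d=(b-a)[:2]; ang=np.degrees(np.arctan2(d[1],d[0]))
mid=(a+b)/2; print("clamp x angle",ang-90,"bolt mid",mid, "dist",np.linalg.norm(d))
e1=ray(w,(231,143),.012);e2=ray(w,(403,143),.012);d=(e2-e1)[:2];print("edge ang",np.degrees(np.arctan2(d[1],d[0]))-90,np.linalg.norm(d),(e1+e2)/2)
k=ray(w,(319.5,281),.072); print("knob",k)
for th in (ang-90,-77.7):
    n=np.array([-np.sin(np.radians(th)),np.cos(np.radians(th))]); off=(k-mid)[:2]@n; print("knob lateral from centreline mm",off*1e3,"lever err deg",np.degrees(off/.095))
for x0,y in [(305.5,140),(304.5,235)]: pass
g=w["img"].max(2).astype(int)
for y in (150,170,190,210,230): print(y,g[y,295:342:2].tolist())
E
```

```text
clamp x angle -77.20632310785355 bolt mid [ 0.59218686 -0.13389584  0.014     ] dist 0.08056880232337828
edge ang -77.20469119682659 0.09784337453260745 [ 0.59394963 -0.13989427  0.012     ]
knob [ 0.6071468  -0.19166446  0.072     ]
knob lateral from centreline mm 1.7962040869913392 lever err deg 1.0833148771447694
knob lateral from centreline mm 2.31006832962201 lever err deg 1.3932333228860745
150 [114, 113, 109, 110, 114, 84, 111, 124, 134, 139, 146, 164, 155, 146, 139, 132, 121, 100, 101, 113, 112, 110, 110, 113]
170 [194, 194, 193, 197, 177, 80, 109, 124, 130, 140, 146, 167, 161, 147, 139, 133, 123, 103, 167, 183, 183, 183, 181, 176]
190 [194, 194, 194, 199, 131, 86, 108, 123, 130, 137, 146, 169, 163, 150, 142, 134, 125, 109, 140, 200, 189, 181, 182, 184]
210 [194, 193, 194, 197, 134, 83, 106, 121, 131, 137, 145, 167, 164, 152, 143, 137, 127, 113, 87, 200, 193, 193, 194, 192]
230 [195, 194, 193, 194, 200, 136, 106, 120, 129, 139, 143, 160, 166, 153, 144, 139, 129, 117, 80, 201, 193, 193, 194, 194]
```

>>> {"method": "arm_command", "body": {"rows": [{"travel": [0, -0.001, 0], "roll": 0.5}, {"travel": [0, -0.0015, 0], "roll": 0.8}, {"travel": [0, -0.0015, 0], "roll": 0.8}, {"travel": [0, -0.0015, 0], "roll": 0.8}]}}

```text
time: 13.92
tcp_pos: [0.6031, -0.1896, 0.0514]
tcp_rot: [0.63, 0.776, 0.001, -0.002]
contact_force: [0.6, 2.2, 0.3]
width: 0.0303
```

```bash
python3 arc.py; python3 - <<'E'
from h import *
f=grab_frame("top"); print([(d["box"],round(d["confidence"],2)) for d in search_frame("jar",f)[:4]],"seat lid pred",proj(f,[.5686,-.0261,.08]), [(d["box"],round(d["confidence"],2)) for d in search_frame("vial",f)[:2]])
# jar lid circle centre in top view, averaged bright pixels
x,y=proj(f,[.5686,-.0261,.08])[0].astype(int); g=f["img"].min(2)[y-14:y+15,x-14:x+15]
n,l,st,c=cv2.connectedComponentsWithStats((g>g.max()*.8).astype(np.uint8)); i=1+st[1:,4].argmax(); u=c[i]+[x-14,y-14]; print("lid",u,st[i],ray(f,u,.08))
E
python3 arc.py
```

```text
13.9167 [ 0.60306663 -0.18956627  0.05140919] r 0.09472251285099853 lever joint deg 85.12930654101973 yaw 101.88282949905526 w 0.030282116083327593 F [0.6 2.2 0.3] tq [ 0.43 -0.12 -0.32] j [-0.35  0.35  1.85  0.01  0.95 -0.56]
[([192.5, 154.4, 20.7, 23.0], 0.93), ([139.6, 216.5, 28.3, 22.3], 0.92), ([318.3, 207.3, 15.0, 18.4], 0.64)] seat lid pred [[323.44063021 210.95367262]] [([207.4, 265.8, 14.3, 9.2], 0.58)]
lid [321.86956522 209.19254658] [  0   0  24  26 322] [ 0.57303133 -0.02231937  0.08      ]
14.0667 [ 0.60306641 -0.18954743  0.05139537] r 0.09470403502376053 lever joint deg 85.13154858458051 yaw 101.90484210110557 w 0.02996370512421109 F [ 0.7  2.2 -0.2] tq [ 0.39 -0.17 -0.26] j [-0.35  0.35  1.85  0.01  0.95 -0.56]
```

```bash
python3 -c "
from rig import *
print(hand_in())"; python3 arc.py
```

```text
the job is handed in; nothing more can be done
None
the job is handed in; nothing more can be done
```

I lifted the jar out of the bin by its lid and set it down on the clamp base about 4 mm from the seat towards the pad. When I let go it stood upright. I then gripped the knob, turned the lever to the highest lift and handed in at about 14.1 s, still holding it there with 30 N.

**Lever angle:** my last reading puts the lever about 85.1° from rest, against a target of 85.9°. My estimates of the clamp's angle differ by about 1.3°, so the lever is within roughly 1° of the highest lift, either way. I went slightly past that point, then backed off 0.8° because the wrist picture showed about 1° too far. The lever held steady afterwards, with the knob firmly in the grip and about 2 N on the tool.

**Jar in the clamp:** the last picture I viewed shows the jar upright in the clamp, with the pad apparently up against it. That was before the small back-off. I had no direct reading of the pad's force.

**One check disagreed:** a rough lid measurement from the top camera at the end came out about 6 mm off the predicted seat. I put that down to the coarse view and background caught in the measurement, but I did not confirm it.

**Other things:** the vial was still in the bin, and I saw no contact with anything else on the table.

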